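# Latch the bamboo box and take a moisture reading on its lid

### The job

Secure the bamboo box by turning the brass turnbutton fully, so that it lies square across the edge of the lid. Then lift the orange moisture meter out of its cradle and hold it upright with its sprung foot on the red ring marked on the lid, its broad faces parallel to the red stripe, pressing lightly so that the foot goes about half-way in. Finish while still holding the meter there, gently, keep the lid shut, and leave the bell, opener, cap and bowl where they are.

Things in the scene. Friction and masses are not known exactly. Their poses are not given: they have to be found in the camera images.
- box: Bamboo box, 150 mm in x, 190 mm in y, walls 70 mm high, fixed to the shelf, with a closed 10 mm lid on top (lid top 80 mm above the shelf). Origin at the centre of its underside, z up; its front faces its own -x and the lid's hinge is along its +x rim. A post 40 x 44 mm, 80 mm high, on the middle of the front (95 mm from the origin along -x) carries the brass turnbutton.
- lid (a joint): Hinge angle of the box lid, rad: 0 shut (as at the start), positive as the -x edge rises. Must stay shut.
- turnbutton (a joint): Angle of the turnbutton about its vertical pivot, rad, growing counter-clockwise seen from above: 0 = bar parallel to the lid's front edge, clear of the lid (starts at 0 to 0.35); 1.571 = end stop, bar square across the edge with one end over the lid. It stays where it is left; light friction, about 0.03 N m.
- turnbutton_grip (a point): Point on the turnbutton's vertical pivot axis, in the middle of its upright grip fin, 103 mm above the shelf, turning with it. The turnbutton is a flat brass bar 76 mm long (its own y), 16 mm wide, 8 mm thick, underside 82 mm above the shelf, with an upright fin on it 36 mm long (y), 12 mm thick (x), its top 116 mm above the shelf. Pinch the fin across its own x axis.
- mark (a point): Centre of the red ring (30 mm across, white inside) on the top of the lid, 80 mm above the shelf; 20 mm off the lid's middle line along the box's +y and 7 mm from the box's origin along +x. Axes as the box's: z up; the red stripe, 5 mm wide, on both sides of the ring runs along y.
- cradle: Black cradle fixed to the shelf, base 70 mm (x) x 90 mm (y), walls 46 mm high, in which the meter stands upright with about 3 mm play all round. Origin at the centre of its underside. The meter lifts straight up out of it (at least 20 mm for the case, 32 mm for the foot to clear the walls).
- meter: Orange hand-held moisture meter, about 0.17 kg: upright case 30 mm thick (x), 54 mm wide (y, the broad faces), 118 mm tall (z). Origin at the centre of the case's underside, z up through the top; it stands in the cradle with the origin 28 mm above the shelf, and its axes start as the cradle's. Grip it across the 30 mm thickness, near the top. The steel foot sticks out below it.
- foot_tip (a point): Centre of the flat end of the meter's sprung steel foot (18 mm diameter), 14 mm below the case's underside when out; axes as the meter's.
- foot (a joint): How far the sprung foot is pushed into the meter, m: 0 fully out, 0.010 fully in. Spring 700 N/m with 1.4 N preload: 3.5 N at 3 mm, 4.9 N at 5 mm (half-way), 8.4 N at 10 mm.
- bell: Chrome bicycle bell, 56 mm across, 37 mm high, loose; bystander. Origin at the centre of its underside.
- opener: Flat steel bottle opener, about 120 x 34 x 6 mm, loose, lying along its own x; bystander. Origin at its underside.
- cap: Blue plastic umbrella handle cap, 36 mm across, 49 mm high, loose, standing; bystander. Origin at the centre of its underside.
- bowl: Glass bowl with marbles, 112 mm across, 45 mm high, loose, at the far side; bystander. Origin at the centre of its underside.
There are look-alikes about, which are no part of the job. There is more than one size of the meter; the one meant has the size given above.

How it is judged:
By the outcome, as a careful person would: the job done as asked, in the order asked, and still so for the second after the job is handed in, while the arm keeps its last pose, push and grip.
It also fails if it takes over 53 s, if anything falls off the work surface, if the arm or the gripper's body presses on something with over 40 N, if the wrist force passes 120 N, or if a joint passes its speed limit or range.

### The arm

A 6-joint arm with a two-finger parallel gripper is mounted at the origin on the work surface. World frame = base frame: x ahead of the robot, y to its left, z up, the work surface at z = 0. Lengths are in m, angles in rad, forces in N, time in s.
With the tool pointing down it reaches from about 0.3 to 0.775 m from the base axis. Payload 14.6 kg.
Tool frame: the origin (TCP) lies on the front face of the gripper's body, between the roots of the fingers; the fingertips stand 97 mm ahead of it and the grasp point (between the pads) lies 78 mm ahead of it; z points along the fingers, y is the direction in which the jaws open and shut (so a half turn about z gives the same grasp; the last joint's range is limited). The gripper opens to 94 mm and grips with 3 to 60 N. Pads are 16 mm wide; open, the fingers measure 119 mm over their backs; the gripper's body (75 mm by 177 mm) begins 78 mm behind the grasp point.
Start: joints at [1.112, 0.3, 1.521, -0, 1.321, -0.067], TCP at [0.21, 0.508, 0.303] pointing down, gripper open.
Joint ranges: [-3.03, 3.03], [-0.79, 2.21], [0.23, 2.52], [-1.04, 4.18], [0, 3.07], [-2.55, 2.55]. Speed limits (rad/s): [2.22, 2.22, 2.57, 3.14, 3.14, 3.14].

### API

Orientations are given as [roll, pitch, yaw] about the fixed x, y, z axes, in that order (R = Rz(yaw) Ry(pitch) Rx(roll)).
In Python, from workcell import r, viewer gives the robot as it stands. The module is installed in compiled form; this text tells all that it offers.
- The arm moves only by the tool carry_out, never from a script. Its argument "deltas" is a list that holds one entry, the list of rows, each a list of 7 numbers: the turn, a rotation vector about the tool's x, y, z in rad, then the shift along the tool's x, y, z in mm, then the opening, from -1 (shut) to 1 (fully open). A call has exactly 10 rows; each row shifts and turns the pose as measured when the row begins, along the tool's axes as they then stand; what a row does not reach is not made up. A row lasts 1/8 s, in which the tool goes at most 62.5 mm and 10.7 degrees, less where a joint would pass 70% of its speed; a pose out of reach is approached as far as the arm can. A call is refused whole if a number of a shift passes 62.5 or a number of a turn 0.188, either way. A call with a gripper value outside its range is refused whole. The fingers move at their own pace and stop on an object; "newtons" is the grip in N (left out, the last holds). Time passes only in rows, so rows that do not move let the fingers close, or fill a call up. It gives the time, the measured TCP pose, the force and the opening at its end, in the units of the state.
- r.sense(): the state, without advancing time (a new reading comes with each control period).
- viewer.snapshot(name): name is "scene" or "top" or "wrist"; returns a dict with "frame" (400x640x3 uint8, blue, green, red), "mtx" (3x3 intrinsics, pixels), "k1" (the pictures are not rectified: a ray, as slopes to the right and down, at radius r is drawn at 1 + k1 r^2 times it, then the intrinsics apply), "rvec" (rotation vector, rad) and "tvec" (3), from world to camera coordinates, as OpenCV has them; the wrist camera has in their place "mount" (4x4, takes a point from camera to tool coordinates, whose origin is the TCP and whose axes are the flange's). Camera axes: x right, y down, z forward; pixel columns grow to the right and rows downward; lengths in m; the calibration is good to about 2 mm. A picture is of the moment at which its call begins: read the wrist's pose just before it. There is no depth.
- r.close_job(): hands the job in, once; it reports no verdict.
The state is a dict: "time": time; "joint_pos": joint angles; "dq": joint speeds; "effort": joint torques, N m; "ee_pos": TCP position; "ee_rot": TCP orientation; "force": force on the tool from outside, world axes, zero at the start; "torque": the same for the moment, N m; "gripper_width": finger opening in m.
Only numpy, scipy, OpenCV 4.12 (cv2) and the standard library are available. Lean on these libraries where they do the work, as an engineer would, in place of code of your own. Each camera call takes 0.05 s, during which the arm holds its last target.

## Working session

There is one attempt and no reset: what is moved stays moved. The work goes in short steps, Python scripts to look and compute and a tool call to move; the robot and the scene stay as the last step left them, time stands still between calls to the robot, and variables do not carry over. Pictures are saved under pics/ and viewed, and the job is handed in when it is done.

Besides the shell and the picture viewer there is one more tool, called after "Emit:" as name(argument=value, ...) on one line, values as JSON. carry_out: Moves the arm, as the interface text tells. Its arguments: {"type":"object","properties":{"deltas":{"type":"array","items":{"type":"array","items":{"type":"array","items":{"type":"number"}}}},"newtons":{"type":"number"}},"required":["deltas"]}

```bash
mkdir -p pics; ls
cat > h.py <<'E'
import numpy as np, cv2
from workcell import r, viewer
from scipy.spatial.transform import Rotation as R
def snap(n,name):
    s=r.sense(); d=viewer.snapshot(n); cv2.imwrite(f'pics/{name}.png',d['frame']); 
    if 'mount' in d:
        T=np.eye(4);T[:3,:3]=R.from_euler('xyz',s['ee_rot']).as_matrix();T[:3,3]=s['ee_pos'];d['c2w']=T@np.array(d['mount'])
    else:
        M=np.eye(4);M[:3,:3]=cv2.Rodrigues(np.array(d['rvec'],float))[0];M[:3,3]=np.array(d['tvec']).ravel();d['c2w']=np.linalg.inv(M)
    np.save(f'pics/{name}.npy',d,allow_pickle=True); return d
def load(name): return np.load(f'pics/{name}.npy',allow_pickle=True).item()
def ray(d,px):
    K=np.array(d['mtx']);k=d['k1']
    p=(np.atleast_2d(px)-K[:2,2])/[K[0,0],K[1,1]]
    q=p.copy()
    for _ in range(30): q=p/(1+k*(q**2).sum(1,keepdims=True))
    v=np.c_[q,np.ones(len(q))]@d['c2w'][:3,:3].T
    return d['c2w'][:3,3],v
def plane(d,px,z):
    o,v=ray(d,px); return o+v*((z-o[2])/v[:,2:])
def proj(d,P):
    M=np.linalg.inv(d['c2w']);c=np.atleast_2d(P)@M[:3,:3].T+M[:3,3];q=c[:,:2]/c[:,2:]
    q=q*(1+d['k1']*(q**2).sum(1,keepdims=True));K=np.array(d['mtx']);return q*[K[0,0],K[1,1]]+K[:2,2]
E
python3 - <<'E'
from h import *
for n in ('scene','top','wrist'):
    d=snap(n,n+'0'); print(n,d['c2w'].round(3).tolist(),d['mtx'],d['k1'])
print(r.sense())
E
```

```text
pics
scene [[-0.519, 0.652, -0.553, 1.211], [0.854, 0.384, -0.35, 0.369], [-0.016, -0.654, -0.756, 0.914], [0.0, 0.0, 0.0, 1.0]] [[438.17625646   0.         326.40678625]
 [  0.         438.17625646 199.75393006]
 [  0.           0.           1.        ]] 0.005687345954087576
top [[-0.005, -0.998, 0.056, 0.556], [-1.0, 0.006, 0.004, -0.0], [-0.005, -0.056, -0.998, 1.277], [0.0, 0.0, 0.0, 1.0]] [[380.48366424   0.         321.86181554]
 [  0.         380.48366424 194.06043072]
 [  0.           0.           1.        ]] -0.09218725063767971
wrist [[0.382, 0.895, 0.231, 0.143], [0.924, -0.37, -0.097, 0.537], [-0.001, 0.251, -0.968, 0.383], [0.0, 0.0, 0.0, 1.0]] [[345.31173345   0.         322.90104813]
 [  0.         345.31173345 203.57930216]
 [  0.           0.           1.        ]] 0.0014038541330911767
{'time': 0.15, 'joint_pos': array([ 1.11241227e+00,  3.00322290e-01,  1.52141190e+00,  2.12831498e-06,
        1.32069108e+00, -6.65806808e-02]), 'dq': array([-8.75199077e-04, -2.79937022e-03, -2.22637488e-03,  7.73261940e-04,
        1.00715112e-03, -8.69293133e-05]), 'effort': array([ 1.47111525e-03, -5.31955540e+01, -3.52826250e+01,  7.08544906e-02,
        2.35328864e-02, -2.25193781e-05]), 'ee_pos': array([0.20996602, 0.50822948, 0.30223949]), 'ee_rot': array([-3.14076201e+00, -5.74527952e-05,  2.74978873e+00]), 'force': array([-0.18963719,  0.42931131, -0.24800121]), 'torque': array([ 0.0104962 , -0.02547732, -0.07904405]), 'gripper_width': 0.09422359427336835}
```

View pics/scene0.png

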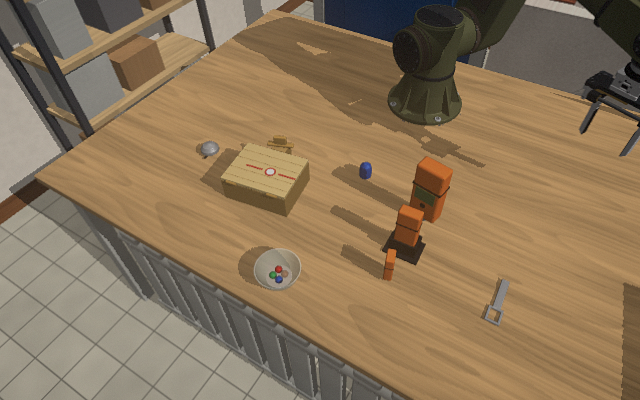

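View pics/top0.png

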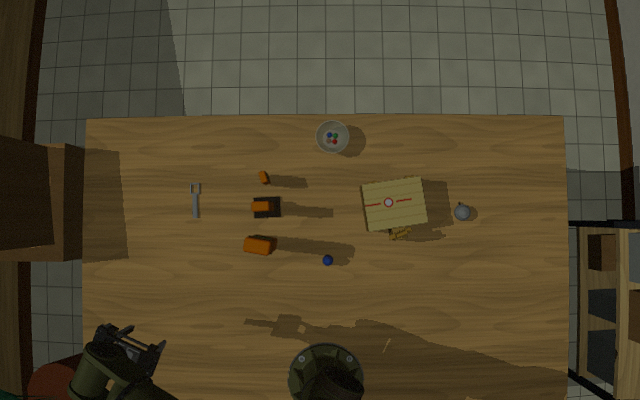

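View pics/wrist0.png

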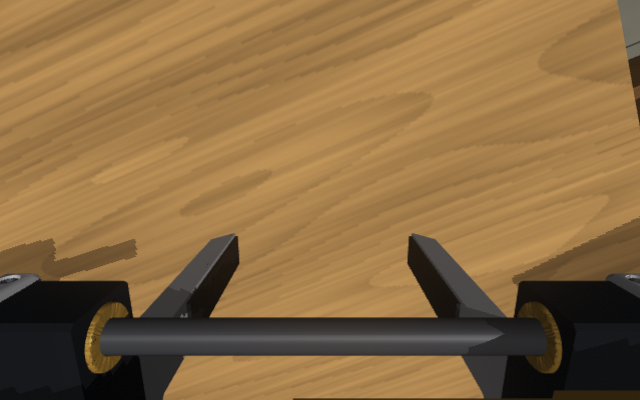

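The three orange candidates in the top view are a large one at (259,245), one in the black cradle at (261,206) and a small one at (264,177). The box is at (394,204), with the brass turnbutton at (400,232). I'll crop and measure these.

Run:
```python
from h import *
d=load('scene0');f=d['frame']
a=cv2.resize(f[130:220,190:320],None,fx=6,fy=6,interpolation=cv2.INTER_CUBIC);cv2.imwrite('pics/c1.png',a)
a=cv2.resize(f[150:290,370:460],None,fx=4,fy=4,interpolation=cv2.INTER_CUBIC);cv2.imwrite('pics/c2.png',a)
d=load('top0');f=d['frame']
a=np.hstack([cv2.resize(f[170:250,350:440],None,fx=4,fy=4,interpolation=cv2.INTER_CUBIC),cv2.resize(f[165:245,230:310],None,fx=4,fy=4,interpolation=cv2.INTER_CUBIC)]);cv2.imwrite('pics/c3.png',a)
print(plane(d,[[388,202]],.08),plane(d,[[261,206]],.146),plane(d,[[400,232]],.1),plane(d,[[462,212],[196,200],[328,260]],.02))
```

```text
[[ 0.59606157 -0.20314829  0.08      ]] [[0.58399857 0.18671379 0.146     ]] [[ 0.50229464 -0.2358644   0.1       ]] [[ 0.56304703 -0.46191136  0.02      ]
 [ 0.60810498  0.42685891  0.02      ]
 [ 0.40848425 -0.01342406  0.02      ]]
```

View pics/c1.png

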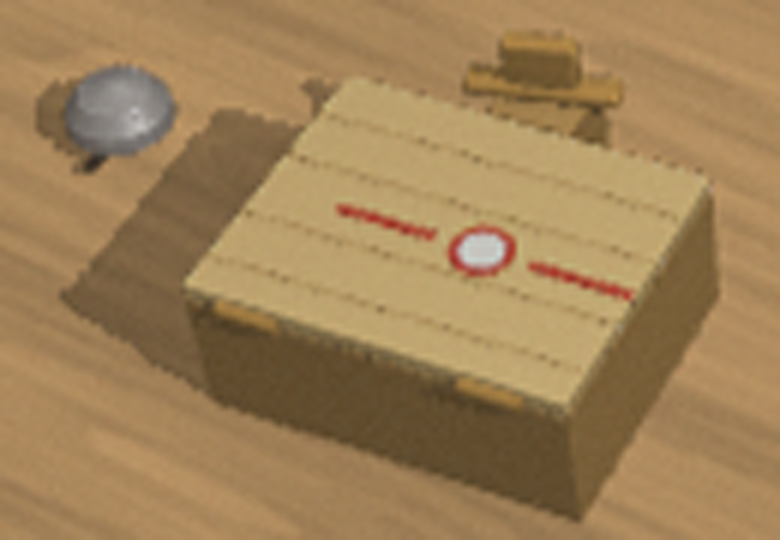

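View pics/c2.png

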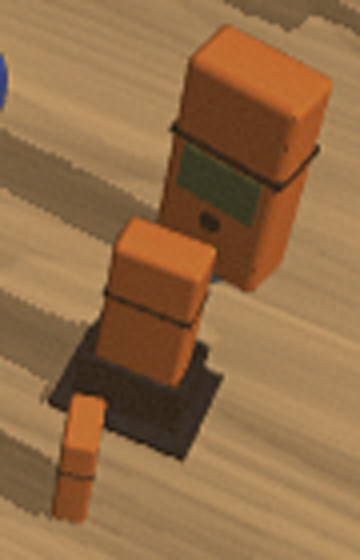

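View pics/c3.png

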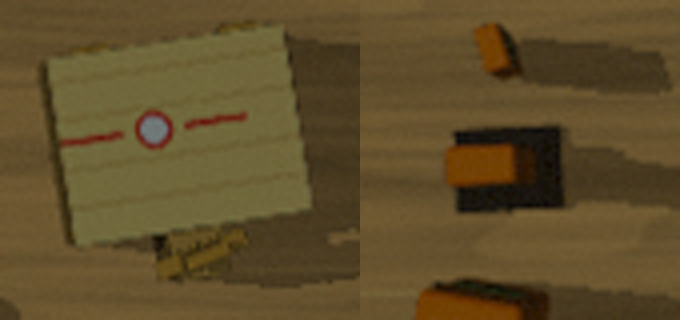

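Run:
```python
from h import *
for n,roi in (('top0',(170,250,350,440)),('scene0',(130,220,190,320))):
    d=load(n);f=d['frame'].astype(int);y0,y1,x0,x1=roi
    b,g,rr=[f[y0:y1,x0:x1,i] for i in range(3)]
    m=(rr>g*1.8)&(rr>90)
    ys,xs=np.nonzero(m);P=plane(d,np.c_[xs+x0,ys+y0].astype(float),.08)[:,:2]
    c=P.mean(0);u=np.linalg.svd(P-c)[2][0];
    if u[1]<0:u=-u
    t=(P-c)@u; print(n,len(P),'c',c,'yaw',np.arctan2(-u[0],u[1]),'t',t.min(),t.max())
    w=((rr>110)&(g>110)&(b>0.85*rr)); ys,xs=np.nonzero(w)
    if len(xs): print('white',len(xs),plane(d,[[xs.mean()+x0,ys.mean()+y0]],.08), 'px',xs.mean()+x0,ys.mean()+y0)
d=load('top0');f=d['frame'].astype(int);
b,g,rr=[f[195:220,240:290,i] for i in range(3)]
m=((rr>2*g)&(rr>90)).astype(np.uint8);cs,_=cv2.findContours(m,0,2);c=max(cs,key=cv2.contourArea)
rc=cv2.minAreaRect(c);print(rc, m.sum()); bx=cv2.boxPoints(rc)+[240,195];print(plane(d,bx,.146))
m=((rr<60)&(g<50)&(rr<2*g)).astype(np.uint8);cs,_=cv2.findContours(m,0,2);c=max(cs,key=cv2.contourArea);rc=cv2.minAreaRect(c);bx=cv2.boxPoints(rc)+[240,195];print(bx,plane(d,bx,.046),plane(d,bx,.0))
```

```text
top0 63 c [ 0.59606473 -0.20351471] yaw 0.14288701349804656 t -0.07080842801028227 0.07373308634155734
white 18 [[ 0.59641435 -0.20280117  0.08      ]] px 387.8888888888889 201.88888888888889
scene0 62 c [ 0.59331929 -0.19728785] yaw 0.14751273429681788 t -0.0724495911776883 0.07051213614109092
white 186 [[ 0.60095436 -0.36416066  0.08      ]] px 220.3494623655914 151.68279569892474
((21.0, 15.0), (2.0, 0.0), 180.0) 6
[[0.57206342 0.18368767 0.146     ]
 [0.57206342 0.18368767 0.146     ]
 [0.57208838 0.18968176 0.146     ]
 [0.57208838 0.18968176 0.146     ]]
[[253. 197.]
 [280. 197.]
 [280. 217.]
 [253. 217.]] [[0.61588391 0.22947735 0.046     ]
 [0.61541152 0.14136047 0.046     ]
 [0.55060609 0.14135517 0.046     ]
 [0.55093067 0.22924405 0.046     ]] [[0.61813199 0.2380513  0.        ]
 [0.61764194 0.14664219 0.        ]
 [0.55041525 0.14663668 0.        ]
 [0.55075195 0.23780928 0.        ]]
```

```bash
cat >> h.py <<'E'
def plan(target,a,n=10,opening=1.0):
    """target TCP xyz, jaw angle a (yaw=a+pi/2), pointing down; prints n rows"""
    s=r.sense();p=np.array(s['ee_pos']);M=R.from_euler('xyz',s['ee_rot'])
    G=R.from_euler('xyz',[np.pi,0,a+np.pi/2]); rv=(M.inv()*G).as_rotvec()
    for i in range(n):
        Mi=M*R.from_rotvec(rv*i/n); sh=Mi.inv().apply((np.array(target)-p)/n)*1000
        print((rv/n).round(4).tolist(),sh.round(1).tolist(),opening)
    print('dist',np.linalg.norm(np.array(target)-p),'turn',rv)
E
python3 -c "
from h import *
plan([.584,.13,.33],0)"
```

```text
[-0.0001, 0.0, 0.1179] [-49.0, -20.7, -2.8] 1.0
[-0.0001, 0.0, 0.1179] [-51.1, -14.8, -2.8] 1.0
[-0.0001, 0.0, 0.1179] [-52.5, -8.7, -2.8] 1.0
[-0.0001, 0.0, 0.1179] [-53.1, -2.4, -2.8] 1.0
[-0.0001, 0.0, 0.1179] [-53.1, 3.8, -2.8] 1.0
[-0.0001, 0.0, 0.1179] [-52.2, 10.1, -2.8] 1.0
[-0.0001, 0.0, 0.1179] [-50.7, 16.1, -2.8] 1.0
[-0.0001, 0.0, 0.1179] [-48.4, 22.0, -2.8] 1.0
[-0.0001, 0.0, 0.1179] [-45.5, 27.5, -2.8] 1.0
[-0.0001, 0.0, 0.1179] [-42.0, 32.7, -2.8] 1.0
dist 0.5326627456546508 turn [-7.65986941e-04  4.39021953e-04  1.17899236e+00]
```

Emit:
carry_out(deltas=[[[0, 0, 0.118, -49, -21, -5, 1], [0, 0, 0.118, -51, -15, -5, 1], [0, 0, 0.118, -52, -9, -5, 1], [0, 0, 0.118, -53, -2, -3, 1], [0, 0, 0.118, -53, 4, -3, 1], [0, 0, 0.118, -52, 10, -3, 1], [0, 0, 0.118, -51, 16, -2, 1], [0, 0, 0.118, -48, 22, -2, 1], [0, 0, 0.118, -45, 27, -1, 1], [0, 0, 0.118, -42, 33, -1, 1]]])

```text
time: 1.4
ee_pos: [0.5855, 0.1144, 0.3316]
ee_rot: [-3.139, 0.003, 1.537]
force: [0.0, 0.2, 0.0]
gripper_width: 0.094
```

Run:
```python
from h import *
d=snap('wrist','w1'); s=r.sense(); print(s['ee_pos'],s['ee_rot'],s['time'])
P=[[.584,.19,.146],[.584,.19,.046]]
print(proj(d,P))
```

```text
[0.58840598 0.10995252 0.33102459] [-3.13948361  0.00387043  1.52772749] 1.45
[[318.46696974 110.4442148 ]
 [319.9351576  111.19298712]]
```

View pics/w1.png

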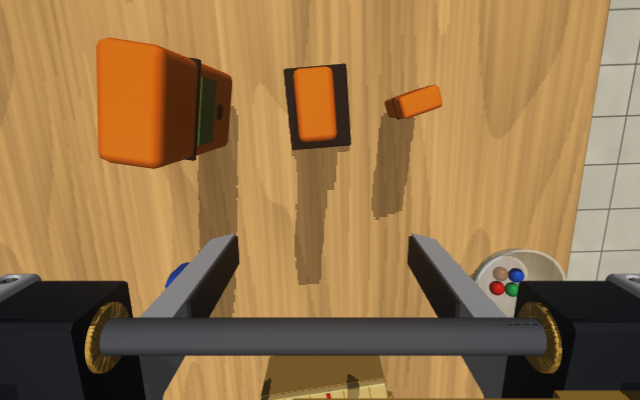

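The wrist view shows the cradle meter at (316,103), with the big look-alike at (150,100) and the small one at (415,102). I'll measure the cradle meter.

Run:
```python
from h import *
d=load('w1');f=d['frame'].astype(int)
def rect(m,z):
    cs,_=cv2.findContours(m.astype(np.uint8),0,2);c=max(cs,key=cv2.contourArea)
    pts=plane(d,c[:,0].astype(float)+[270,50],z)[:,:2]
    rc=cv2.minAreaRect((pts*1000).astype(np.float32));print(rc)
sub=f[50:165,270:365];b,g,rr=[sub[...,i] for i in range(3)]
orange=(rr>1.9*g)&(rr>120)
rect(orange,.146)
rect(orange|(rr<65),.046)
# big meter top
sub=f[30:180,85:240];b,g,rr=[sub[...,i] for i in range(3)]
for p in ([[100,40],[157,45],[163,160]],):
  print(plane(d,np.array(p,float),.165))
d=load('top0')
print(np.linalg.norm(d['c2w'][:3,3]))
plan([.518,-.284,.33],.418)
print(r.sense()['ee_pos'])
```

```text
((581.598876953125, 194.54811096191406), (28.286985397338867, 51.900146484375), 2.7474515438079834)
((581.8578491210938, 193.45535278320312), (61.55692672729492, 79.9910888671875), 2.731445550918579)
[[0.44194691 0.23945281 0.165     ]
 [0.47905689 0.23517403 0.165     ]
 [0.47151841 0.15926465 0.165     ]]
1.392854877091644
[-0.0003, 0.0003, -0.0461] [-39.7, -5.3, 0.3] 1.0
[-0.0003, 0.0003, -0.0461] [-39.4, -7.2, 0.3] 1.0
[-0.0003, 0.0003, -0.0461] [-39.0, -9.0, 0.2] 1.0
[-0.0003, 0.0003, -0.0461] [-38.5, -10.8, 0.2] 1.0
[-0.0003, 0.0003, -0.0461] [-38.0, -12.5, 0.2] 1.0
[-0.0003, 0.0003, -0.0461] [-37.4, -14.3, 0.2] 1.0
[-0.0003, 0.0003, -0.0461] [-36.7, -16.0, 0.2] 1.0
[-0.0003, 0.0003, -0.0461] [-35.9, -17.6, 0.2] 1.0
[-0.0003, 0.0003, -0.0461] [-35.1, -19.3, 0.1] 1.0
[-0.0003, 0.0003, -0.0461] [-34.1, -20.9, 0.1] 1.0
dist 0.4001957558690833 turn [-0.00296382  0.00331541 -0.46107217]
[0.58840598 0.10995252 0.33102459]
```

Emit:
carry_out(deltas=[[[0, 0, -0.055, -48, -7, 0, 1], [0, 0, -0.055, -48, -10, 0, 1], [0, 0, -0.055, -47, -13, 0, 1], [0, 0, -0.055, -47, -15, 0, 1], [0, 0, -0.055, -46, -18, 0, 1], [0, 0, -0.055, -45, -20, 0, 1], [0, 0, -0.055, -44, -22, 0, 1], [0, 0, -0.055, -38, -20, 0, 1], [0, 0, 0, 0, 0, 0, 1], [0, 0, 0, 0, 0, 0, 1]]])

```text
time: 2.7
ee_pos: [0.5163, -0.283, 0.3289]
ee_rot: [-3.133, -0.001, 1.98]
force: [0.4, 0.5, 0.2]
gripper_width: 0.0936
```

Run:
```python
from h import *
d=snap('wrist','w2'); s=r.sense(); print(s['ee_pos'],s['ee_rot'],s['time'],abs(s['dq']).max())
```

```text
[ 0.51632058 -0.28281995  0.32889349] [-3.13329782e+00 -1.14232712e-03  1.98069845e+00] 2.75 0.011975053127449583
```

View pics/w2.png

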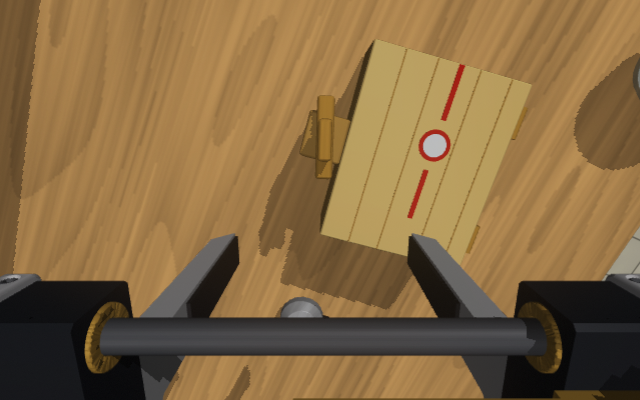

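The lid ring is at (434,145), with the stripe running from (462,65) to (409,217). The turnbutton is at (325,136), its bar nearly vertical in the image. I'll measure all of them.

Run:
```python
from h import *
d=load('w2');f=d['frame']
cv2.imwrite('pics/c4.png',cv2.resize(f[85:195,290:370],None,fx=5,fy=5,interpolation=cv2.INTER_CUBIC))
f=f.astype(int);x0,y0,x1,y1=390,50,480,230
sub=f[y0:y1,x0:x1];b,g,rr=[sub[...,i] for i in range(3)]
m=(rr>1.8*g)&(rr>90);ys,xs=np.nonzero(m);P=plane(d,np.c_[xs+x0,ys+y0].astype(float),.08)[:,:2]
c=P.mean(0);u=np.linalg.svd(P-c)[2][0];u=u if u[1]>0 else -u
print('stripe c',c,'yaw',np.arctan2(-u[0],u[1]))
w=(b>0.85*rr)&(rr>130);ys,xs=np.nonzero(w);px=[[xs.mean()+x0,ys.mean()+y0]];print(px,plane(d,px,.08))
cor=plane(d,np.array([[375,40],[531,83],[321,234]],float),.08)[:,:2];print(cor)
```

```text
stripe c [ 0.59190098 -0.19650914] yaw 0.14746141499974275
[[np.float64(434.1576354679803), np.float64(145.1231527093596)]] [[ 0.59261935 -0.20038642  0.08      ]]
[[ 0.50202016 -0.14017208]
 [ 0.64625712 -0.11674407]
 [ 0.5299848  -0.32442429]]
```

View pics/c4.png

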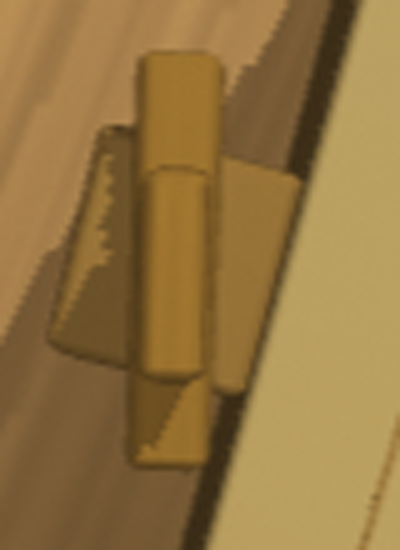

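Run:
```python
from h import *
d=load('w2')
A=lambda q:np.array(q,float)/5+[290,85]
def ln(q,z):
    P=plane(d,A(q),z)[:,:2];v=P[0]-P[1];v=v if v[1]>0 else -v
    print(P.round(4).tolist(),'mid',P.mean(0).round(4),'len',np.linalg.norm(v).round(4),'ang',np.arctan2(-v[0],v[1]).round(3))
ln([(178,169),(174,373)],.116); ln([(180,52),(168,465)],.09)
# from mark/box
for m,y in (((.5926,-.2004),.147),((.5964,-.2028),.145)):
    print(np.array(m)+R.from_euler('z',y).apply([-.102,-.02,0])[:2])
plan([.498,-.237,.25],.42)
```

```text
[[0.4889, -0.2186], [0.5018, -0.2498]] mid [ 0.4954 -0.2342] len 0.0337 ang 0.391
[[0.4813, -0.2003], [0.5089, -0.2691]] mid [ 0.4951 -0.2347] len 0.0741 ang 0.381
[ 0.4946295  -0.23512436]
[ 0.49836025 -0.23732835]
[-0.0008, -0.0001, -0.001] [4.9, 0.2, 7.9] 1.0
[-0.0008, -0.0001, -0.001] [4.9, 0.2, 7.9] 1.0
[-0.0008, -0.0001, -0.001] [4.9, 0.2, 7.9] 1.0
[-0.0008, -0.0001, -0.001] [4.9, 0.2, 7.9] 1.0
[-0.0008, -0.0001, -0.001] [4.9, 0.2, 7.9] 1.0
[-0.0008, -0.0001, -0.001] [4.9, 0.2, 7.9] 1.0
[-0.0008, -0.0001, -0.001] [4.9, 0.2, 7.9] 1.0
[-0.0008, -0.0001, -0.001] [4.9, 0.2, 7.9] 1.0
[-0.0008, -0.0001, -0.001] [4.9, 0.2, 7.9] 1.0
[-0.0008, -0.0001, -0.001] [4.9, 0.2, 7.9] 1.0
dist 0.09305532564828749 turn [-0.00828899 -0.00118419 -0.01009308]
```

Run:
```python
from h import *
plan([.4965,-.236,.192],.39,n=8)
```

```text
[-0.001, -0.0001, 0.0025] [6.3, 0.2, 17.1] 1.0
[-0.001, -0.0001, 0.0025] [6.3, 0.2, 17.1] 1.0
[-0.001, -0.0001, 0.0025] [6.3, 0.1, 17.1] 1.0
[-0.001, -0.0001, 0.0025] [6.3, 0.1, 17.1] 1.0
[-0.001, -0.0001, 0.0025] [6.3, 0.1, 17.1] 1.0
[-0.001, -0.0001, 0.0025] [6.3, 0.0, 17.1] 1.0
[-0.001, -0.0001, 0.0025] [6.4, 0.0, 17.1] 1.0
[-0.001, -0.0001, 0.0025] [6.4, -0.0, 17.1] 1.0
dist 0.146030098602534 turn [-0.00830592 -0.00105974  0.01990675]
```

Emit:
carry_out(deltas=[[[-0.001, 0, 0.0025, 12, 0, 10, 0.2], [-0.001, 0, 0.0025, 12, 0, 14, 0.2], [-0.001, 0, 0.0025, 12, 0, 18, 0.2], [-0.001, 0, 0.0025, 8, 0, 20, 0.2], [-0.001, 0, 0.0025, 5, 0, 20, 0.2], [-0.001, 0, 0.0025, 2, 0, 20, 0.2], [-0.001, 0, 0.0025, 0, 0, 18, 0.2], [-0.001, 0, 0.0025, 0, 0, 13, 0.2], [0, 0, 0, 0, 0, 0, 0.2], [0, 0, 0, 0, 0, 0, 0.2]]], newtons=10)

```text
time: 4.0
ee_pos: [0.4977, -0.2249, 0.194]
ee_rot: [3.139, 0.001, 1.97]
force: [-0.4, -0.4, -1.1]
gripper_width: 0.0563
```

Run:
```python
from h import *
d=snap('wrist','w3'); s=r.sense(); print(s['ee_pos'],s['ee_rot'],s['time'],s['force'])
snap('scene','s3')
f=load('s3')['frame'];cv2.imwrite('pics/c5.png',cv2.resize(f[80:220,200:340],None,fx=4,fy=4,interpolation=cv2.INTER_CUBIC))
plan([.4965,-.236,.192],.39,n=4)
```

```text
[ 0.49764253 -0.22489296  0.19403936] [3.13923575e+00 1.03858855e-03 1.97018936e+00] 4.05 [ 0.62176927  0.44883922 -0.97828921]
[0.0006, 0.0003, 0.0023] [-2.4, -1.3, 0.5] 1.0
[0.0006, 0.0003, 0.0023] [-2.4, -1.3, 0.5] 1.0
[0.0006, 0.0003, 0.0023] [-2.4, -1.3, 0.5] 1.0
[0.0006, 0.0003, 0.0023] [-2.4, -1.3, 0.5] 1.0
dist 0.011244024612510884 turn [0.00236773 0.00108441 0.00927434]
```

View pics/w3.png

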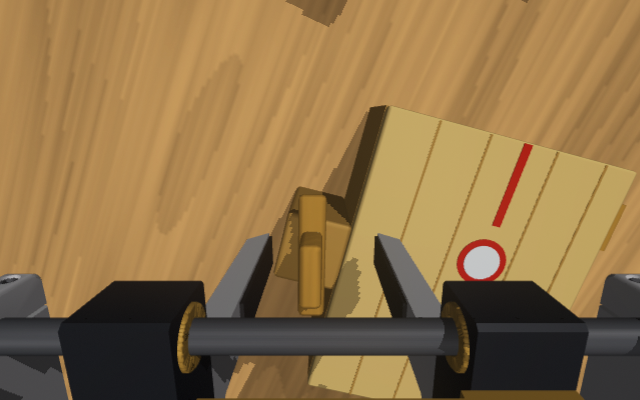

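View pics/c5.png

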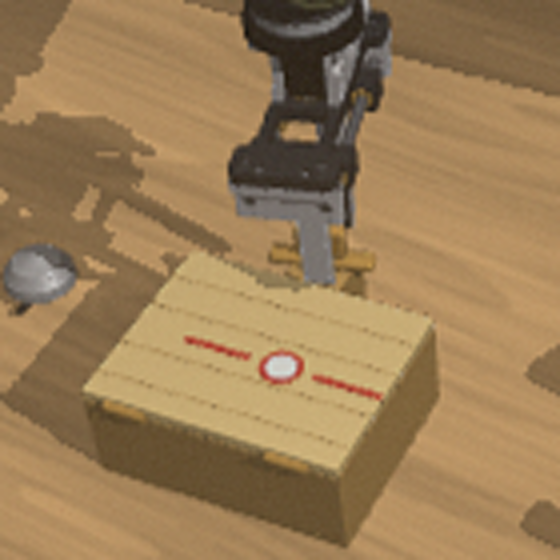

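Run:
```python
from h import *
d=load('w3');f=d['frame']
cv2.imwrite('pics/c6.png',cv2.resize(f[180:330,260:360],None,fx=5,fy=5,interpolation=cv2.INTER_CUBIC)[:750])
```

```text
(no output)
```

View pics/c6.png

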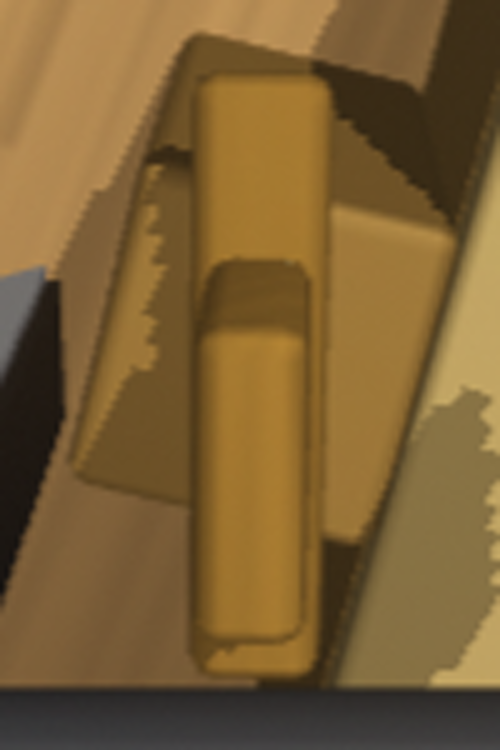

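Run:
```python
from h import *
d=load('w3')
A=lambda q:np.array(q,float)/5+[260,180]
def ln(q,z):
    P=plane(d,A(q),z)[:,:2];v=P[0]-P[1];v=v if v[1]>0 else -v
    print('mid',P.mean(0).round(4),'len',np.linalg.norm(v).round(4),'ang',np.arctan2(-v[0],v[1]).round(3))
ln([(253,330),(251,638)],.116); ln([(263,76),(255,673)],.09)
plan([.496,-.235,.192],.39,n=2)
```

```text
mid [ 0.4946 -0.2331] len 0.0339 ang 0.384
mid [ 0.4947 -0.2336] len 0.074 ang 0.379
[0.0012, 0.0005, 0.0046] [-4.3, -2.7, 1.0] 1.0
[0.0012, 0.0005, 0.0046] [-4.3, -2.7, 1.0] 1.0
dist 0.010332951202424764 turn [0.00236773 0.00108441 0.00927434]
```

Emit:
carry_out(deltas=[[[0.001, 0, 0.006, -4, -3, 1, 0.2], [0.001, 0, 0.004, -3, -2.5, 1, 0.2], [0, 0, 0, 0, 0, 0, 0.2], [0, 0, 0, 0, 0, 0, -1], [0, 0, 0, 0, 0, 0, -1], [0, 0, 0, 0, 0, 0, -1], [0, 0, 0, 0, 0, 0, -1], [0, 0, 0, 0, 0, 0, -1], [0, 0, 0, 0, 0, 0, -1], [0, 0, 0, 0, 0, 0, -1]]], newtons=8)

```text
time: 5.35
ee_pos: [0.4948, -0.2347, 0.1928]
ee_rot: [-3.141, 0.002, 1.959]
force: [-0.7, -0.1, -0.2]
gripper_width: 0.0112
```

Run:
```python
from h import *
s=r.sense(); print(s)
```

```text
{'time': 5.35, 'joint_pos': array([-0.50943369,  0.40956205,  1.64441953, -0.00167743,  1.086307  ,
       -0.89676704]), 'dq': array([-0.00113271,  0.00090083,  0.00145928,  0.00131057, -0.00077035,
        0.00063858]), 'effort': array([ 2.77797198e-01, -5.54377556e+01, -3.15276575e+01,  1.03824169e-01,
       -2.33652326e-02, -2.80430715e-02]), 'ee_pos': array([ 0.4947542 , -0.23474883,  0.1927548 ]), 'ee_rot': array([-3.14124566e+00,  1.94553186e-03,  1.95891031e+00]), 'force': array([-0.70499315, -0.12746355, -0.16840299]), 'torque': array([-0.08811902,  0.13355288, -0.03507388]), 'gripper_width': 0.011152200453423225}
```

Emit:
carry_out(deltas=[[[0, 0, -0.1, 0, 0, 0, -1], [0, 0, -0.15, 0, 0, 0, -1], [0, 0, -0.17, 0, 0, 0, -1], [0, 0, -0.17, 0, 0, 0, -1], [0, 0, -0.17, 0, 0, 0, -1], [0, 0, -0.17, 0, 0, 0, -1], [0, 0, -0.15, 0, 0, 0, -1], [0, 0, -0.1, 0, 0, 0, -1], [0, 0, 0, 0, 0, 0, -1], [0, 0, 0, 0, 0, 0, -1]]])

```text
time: 6.6
ee_pos: [0.4942, -0.2356, 0.1928]
ee_rot: [-3.138, -0.001, -3.109]
force: [-1.2, -0.2, 0.3]
gripper_width: 0.0121
```

Run:
```python
from h import *
s=r.sense(); print(s['ee_rot'],s['ee_pos'],s['force'],s['torque'],s['gripper_width'],s['joint_pos'])
```

```text
[-3.13820630e+00 -9.96245027e-04 -3.10906068e+00] [ 0.49422045 -0.23560143  0.19277423] [-1.21481988 -0.2309899   0.31872829] [-0.03067704  0.14207397  0.03294699] 0.01214923358321194 [-0.51066003  0.40949103  1.64447283 -0.00385698  1.08673439 -2.11219659]
```

Emit:
carry_out(deltas=[[[0, 0, -0.05, 0, 0, 0, -1], [0, 0, -0.05, 0, 0, 0, -1], [0, 0, -0.03, 0, 0, 0, -1], [0, 0, -0.03, 0, 0, 0, -1], [0, 0, -0.03, 0, 0, 0, -1], [0, 0, -0.03, 0, 0, 0, -1], [0, 0, -0.03, 0, 0, 0, -1], [0, 0, -0.03, 0, 0, 0, -1], [0, 0, -0.03, 0, 0, 0, -1], [0, 0, -0.03, 0, 0, 0, -1]]], newtons=10)

```text
time: 7.85
ee_pos: [0.4943, -0.2357, 0.1927]
ee_rot: [-3.138, -0.002, -2.761]
force: [-1.6, -1.0, -0.5]
gripper_width: 0.0151
```

Run:
```python
from h import *
s=r.sense(); print(s['ee_rot'],s['ee_pos'],s['force'],s['torque'],s['gripper_width'],s['joint_pos'], s['ee_rot'][2]+1.5*np.pi)
```

```text
[-3.13846251e+00 -1.53454648e-03 -2.76054266e+00] [ 0.49434426 -0.23572201  0.19274353] [-1.63564914 -0.95023315 -0.48956291] [-0.14083019  0.32874036 -0.30244988] 0.015141132530171337 [-0.51082241  0.40965402  1.64431816 -0.0035711   1.08615069 -2.4610097 ] 1.9518463249171494
```

The fin is against its stop: the gripper turned past 1.72 and reads −0.3 N m. I'll open in place, rise and check.

Emit:
carry_out(deltas=[[[0, 0, 0, 0, 0, 0, 0.2], [0, 0, 0, 0, 0, 0, 0.2], [0, 0, 0, 0, 0, 0, 0.2], [0, 0, 0.05, 0, 0, -15, 0.2], [0, 0, 0.1, 0, 0, -30, 0.2], [0, 0, 0.1, -10, 0, -30, 0.2], [0, 0, 0.1, -15, 0, -30, 0.2], [0, 0, 0.1, -15, 0, -25, 0.2], [0, 0, 0, 0, 0, 0, 0.2], [0, 0, 0, 0, 0, 0, 0.2]]])

```text
time: 9.1
ee_pos: [0.5343, -0.23, 0.3247]
ee_rot: [-3.14, -0.003, 3.062]
force: [-0.6, -0.2, -0.3]
gripper_width: 0.0566
```

Run:
```python
from h import *
d=snap('wrist','w4'); s=r.sense(); print(s['ee_pos'],s['ee_rot'],s['time'],s['gripper_width'])
```

```text
[ 0.53429913 -0.23003676  0.32480617] [-3.13960477e+00 -2.50567038e-03  3.06214616e+00] 9.15 0.05633011158856937
```

View pics/w4.png

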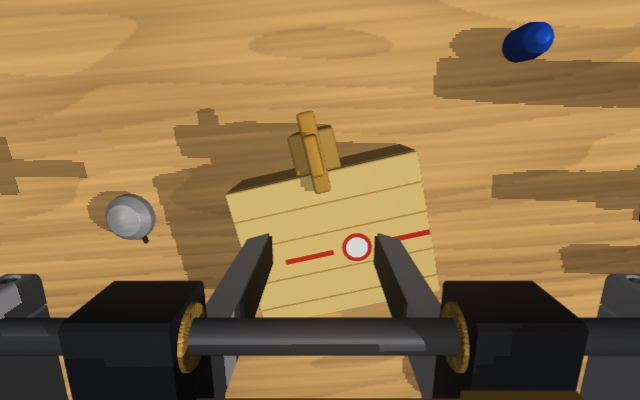

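Run:
```python
from h import *
d=load('w4');f=d['frame']
cv2.imwrite('pics/c7.png',cv2.resize(f[100:210,270:360],None,fx=6,fy=6,interpolation=cv2.INTER_CUBIC)[:])
f=f.astype(int);x0,y0,x1,y1=280,220,435,270
sub=f[y0:y1,x0:x1];b,g,rr=[sub[...,i] for i in range(3)]
m=(rr>1.8*g)&(rr>90);ys,xs=np.nonzero(m);P=plane(d,np.c_[xs+x0,ys+y0].astype(float),.08)[:,:2]
c=P.mean(0);u=np.linalg.svd(P-c)[2][0];u=u if u[1]>0 else -u
print('stripe c',c,'yaw',np.arctan2(-u[0],u[1]))
w=(b>0.85*rr)&(rr>130);w[:,:50]=0;w[:,95:]=0;ys,xs=np.nonzero(w);px=[[xs.mean()+x0,ys.mean()+y0]];print(px,plane(d,px,.08))
plan([.581,.194,.33],.048,n=10)
```

```text
stripe c [ 0.59284559 -0.20340178] yaw 0.14861359957090445
[[np.float64(356.45510835913313), np.float64(246.91331269349845)]] [[ 0.59260848 -0.20058283  0.08      ]]
[-0.0003, -0.0001, 0.1443] [-1.3, 42.6, -0.6] 1.0
[-0.0003, -0.0001, 0.1443] [4.9, 42.4, -0.6] 1.0
[-0.0003, -0.0001, 0.1443] [10.9, 41.2, -0.6] 1.0
[-0.0003, -0.0001, 0.1443] [16.7, 39.2, -0.6] 1.0
[-0.0003, -0.0001, 0.1443] [22.2, 36.4, -0.6] 1.0
[-0.0003, -0.0001, 0.1443] [27.2, 32.9, -0.5] 1.0
[-0.0003, -0.0001, 0.1443] [31.6, 28.6, -0.5] 1.0
[-0.0003, -0.0001, 0.1443] [35.4, 23.8, -0.5] 1.0
[-0.0003, -0.0001, 0.1443] [38.5, 18.4, -0.5] 1.0
[-0.0003, -0.0001, 0.1443] [40.7, 12.7, -0.5] 1.0
dist 0.42663230478946734 turn [-3.43844884e-03 -6.20172480e-04  1.44335101e+00]
```

View pics/c7.png

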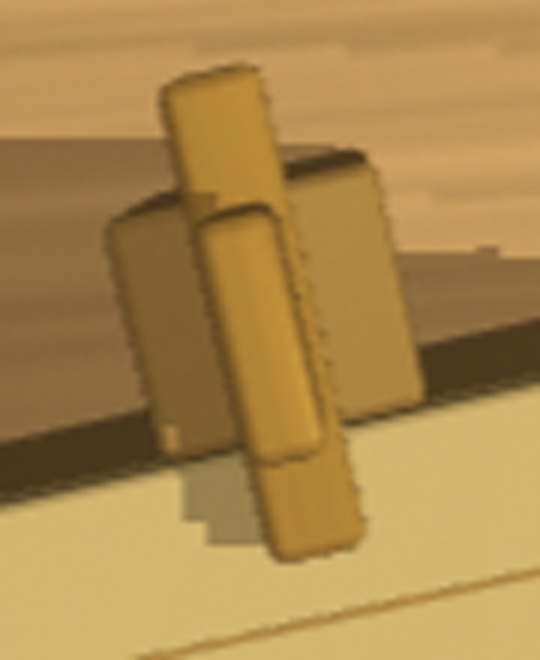

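Run:
```python
from h import *
d=load('w4')
for q in ([(163,95),(268,545)],[(263,75),(363,530)],[(212,77),(315,552)]):
    P=plane(d,np.array(q,float)/6+[270,100],.09)[:,:2];v=P[1]-P[0];print(np.arctan2(v[1],v[0]),np.linalg.norm(v),P.mean(0))
```

```text
0.13944590380268945 0.06965368165755056 [ 0.49515285 -0.24200542]
0.1380413471727399 0.07010784989217131 [ 0.49370761 -0.22704673]
0.12924835544698327 0.07326787009032834 [ 0.4950042  -0.23466982]
```

Run:
```python
from h import *
plan([.584,.14,.32],.048,n=9)
```

```text
[-0.0004, -0.0001, 0.1604] [-2.2, 41.4, 0.4] 1.0
[-0.0004, -0.0001, 0.1604] [4.4, 41.3, 0.5] 1.0
[-0.0004, -0.0001, 0.1604] [10.9, 40.0, 0.5] 1.0
[-0.0004, -0.0001, 0.1604] [17.2, 37.8, 0.5] 1.0
[-0.0004, -0.0001, 0.1604] [23.0, 34.5, 0.5] 1.0
[-0.0004, -0.0001, 0.1604] [28.2, 30.4, 0.5] 1.0
[-0.0004, -0.0001, 0.1604] [32.7, 25.5, 0.5] 1.0
[-0.0004, -0.0001, 0.1604] [36.4, 20.0, 0.5] 1.0
[-0.0004, -0.0001, 0.1604] [39.1, 13.9, 0.5] 1.0
dist 0.37339052156210106 turn [-3.43844884e-03 -6.20172480e-04  1.44335101e+00]
```

Emit:
carry_out(deltas=[[[0, 0, 0.16, -2, 42, 0, 0.2], [0, 0, 0.16, 4, 42, 0, 0.2], [0, 0, 0.16, 11, 40, 0, 0.2], [0, 0, 0.16, 17, 38, 0, 0.2], [0, 0, 0.16, 23, 35, 0, 0.2], [0, 0, 0.16, 28, 30, 0, 0.2], [0, 0, 0.16, 33, 25, 0, 0.2], [0, 0, 0.16, 36, 20, 0, 0.2], [0, 0, 0.14, 25, 8, 0, 0.2], [0, 0, 0, 0, 0, 0, 0.2]]])

```text
time: 10.4
ee_pos: [0.5818, 0.1339, 0.3125]
ee_rot: [-3.123, 0.0, 1.607]
force: [-0.3, 0.4, 0.2]
gripper_width: 0.0564
```

Run:
```python
from h import *
d=snap('wrist','w5'); s=r.sense(); print(s['ee_pos'],s['ee_rot'],s['time'],abs(s['dq']).max())
print(proj(d,[[.5815,.194,.146]]))
```

```text
[0.58185486 0.13303721 0.31258307] [-3.12299063e+00  3.09807965e-04  1.60787487e+00] 10.45 0.03362193261847042
[[330.13708246 133.62096961]]
```

View pics/w5.png

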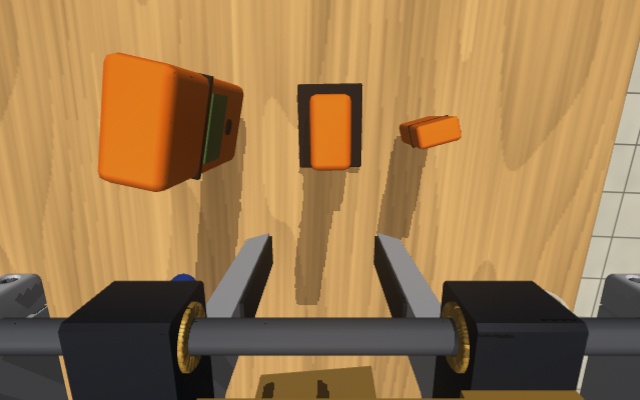

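Run:
```python
from h import *
d=load('w5');f=d['frame'].astype(int)
x0,y0=285,70;sub=f[y0:185,x0:375];b,g,rr=[sub[...,i] for i in range(3)]
o=((rr>1.9*g)&(rr>100)).astype(np.uint8)
cs,_=cv2.findContours(o,0,2);c=max(cs,key=cv2.contourArea)
pts=plane(d,c[:,0].astype(float)+[x0,y0],.146)[:,:2]
print(cv2.minAreaRect((pts*1000).astype(np.float32)))
q=c[:,0]
# long edges angle
for side in (0,1):
    e=[]
    for y in range(30,90):
        xs=np.nonzero(o[y])[0]
        if len(xs): e.append((xs[0] if side==0 else xs[-1],y))
    P=plane(d,np.array(e,float)+[x0,y0],.146)[:,:2];cc=P.mean(0);u=np.linalg.svd(P-cc)[2][0];u=u if u[1]>0 else -u
    print(cc,np.arctan2(-u[0],u[1]))
plan([.5813,.1935,.206],.045,n=8)
```

```text
((581.2831420898438, 194.7789764404297), (29.013601303100586, 51.6892204284668), 2.1974904537200928)
[0.5672297  0.19616835] 0.037791264975761685
[0.59536272 0.19719853] 0.04693186028629766
[-0.0023, 0.0, -0.001] [7.6, 0.5, 13.3] 1.0
[-0.0023, 0.0, -0.001] [7.6, 0.4, 13.3] 1.0
[-0.0023, 0.0, -0.001] [7.6, 0.4, 13.3] 1.0
[-0.0023, 0.0, -0.001] [7.6, 0.4, 13.3] 1.0
[-0.0023, 0.0, -0.001] [7.6, 0.4, 13.3] 1.0
[-0.0023, 0.0, -0.001] [7.6, 0.3, 13.3] 1.0
[-0.0023, 0.0, -0.001] [7.6, 0.3, 13.3] 1.0
[-0.0023, 0.0, -0.001] [7.6, 0.3, 13.3] 1.0
dist 0.12253981892635675 turn [-0.01860315  0.00023612 -0.00792411]
```

Emit:
carry_out(deltas=[[[-0.003, 0, 0, 10, 0.5, 2, 0.2], [-0.003, 0, 0, 14, 0.5, 2, 0.2], [-0.003, 0, 0, 14, 0.5, 4, 0.2], [-0.003, 0, 0, 10, 0.5, 8, 0.2], [-0.003, 0, 0, 5, 0, 15, 0.2], [-0.003, 0, 0, 2, 0, 20, 0.2], [0, 0, 0, 0, 0, 20, 0.2], [0, 0, 0, 0, 0, 15, 0.2], [0, 0, 0, 0, 0, 8, 0.2], [0, 0, 0, 0, 0, 0, 0.2]]])

```text
time: 11.7
ee_pos: [0.5803, 0.1899, 0.2103]
ee_rot: [-3.139, 0.001, 1.612]
force: [0.7, -0.2, 0.1]
gripper_width: 0.0565
```

Run:
```python
from h import *
d=snap('wrist','w6'); s=r.sense(); print(s['ee_pos'],s['ee_rot'],s['time'],abs(s['dq']).max())
plan([.5813,.1945,.206],.043,n=4)
```

```text
[0.58046877 0.1899539  0.21081312] [-3.13995255e+00  9.94672406e-04  1.61175237e+00] 11.75 0.011477636244409528
[-0.0004, 0.0002, -0.0005] [1.1, 0.3, 1.2] 1.0
[-0.0004, 0.0002, -0.0005] [1.1, 0.3, 1.2] 1.0
[-0.0004, 0.0002, -0.0005] [1.1, 0.3, 1.2] 1.0
[-0.0004, 0.0002, -0.0005] [1.1, 0.3, 1.2] 1.0
dist 0.006672637229956144 turn [-0.00164112  0.000993   -0.00204477]
```

View pics/w6.png

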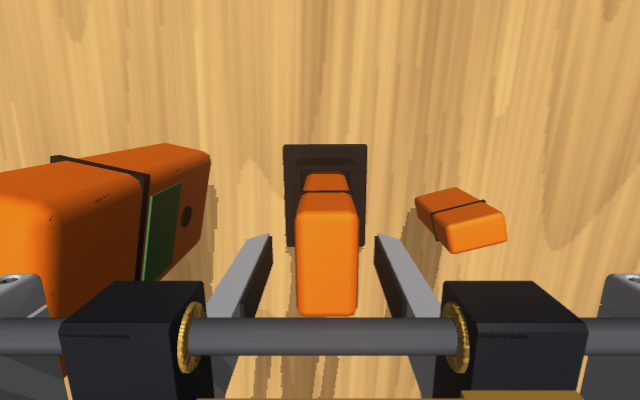

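Emit:
carry_out(deltas=[[[0, 0, -0.002, 2, 0.6, 2, 0.2], [-0.001, 0, 0, 2, 0.4, 2, 0.2], [0, 0, 0, 0, 0, 0, 0.2], [0, 0, 0, 0, 0, 0, -1], [0, 0, 0, 0, 0, 0, -1], [0, 0, 0, 0, 0, 0, -1], [0, 0, 0, 0, 0, 0, -1], [0, 0, 0, 0, 0, 0, -1], [0, 0, 0, 0, 0, 0, -1], [0, 0, 0, 0, 0, 0, -1]]], newtons=15)

```text
time: 13.0
ee_pos: [0.5819, 0.1944, 0.2083]
ee_rot: [3.139, 0.0, 1.614]
force: [0.4, -0.7, -0.3]
gripper_width: 0.0297
```

Run:
```python
from h import *
s=r.sense(); print(s['ee_pos'],s['ee_rot'],s['force'],s['torque'],s['gripper_width'])
```

```text
[0.58187536 0.19440074 0.20833411] [3.13921233e+00 3.17497928e-04 1.61384385e+00] [ 0.36641332 -0.70390707 -0.27737557] [-0.08457808  0.01147621 -0.01781219] 0.029745066966875428
```

Emit:
carry_out(deltas=[[[0, 0, 0, 0, 0, -5, -1], [0, 0, 0, 0, 0, -10, -1], [0, 0, 0, 0, 0, -15, -1], [0, 0, 0, 0, 0, -18, -1], [0, 0, 0, 0, 0, -18, -1], [0, 0, 0, 0, 0, -18, -1], [0, 0, 0, 0, 0, -18, -1], [0, 0, 0, 0, 0, -12, -1], [0, 0, 0, 0, 0, -6, -1], [0, 0, 0, 0, 0, 0, -1]]])

```text
time: 14.25
ee_pos: [0.5811, 0.1943, 0.3388]
ee_rot: [3.136, -0.0, 1.614]
force: [0.3, 0.3, -2.7]
gripper_width: 0.0295
```

Run:
```python
from h import *
s=r.sense(); print(s['ee_pos'],s['ee_rot'],s['force'],s['torque'],s['gripper_width'])
d=snap('scene','s7');snap('wrist','w7')
f=d['frame'];cv2.imwrite('pics/c8.png',cv2.resize(f[60:300,300:500],None,fx=2.5,fy=2.5,interpolation=cv2.INTER_CUBIC))
plan([.5926,-.2005,.33],.148,n=9)
```

```text
[0.58111956 0.19430308 0.33880048] [ 3.13617665e+00 -3.65207708e-04  1.61384500e+00] [ 0.33492269  0.32644379 -2.65857207] [-0.06252452  0.04690735  0.00792803] 0.029539339562535166
[0.0005, 0.0, -0.0117] [-43.9, -0.6, 0.9] 1.0
[0.0005, 0.0, -0.0117] [-43.9, -1.1, 0.9] 1.0
[0.0005, 0.0, -0.0117] [-43.9, -1.6, 0.9] 1.0
[0.0005, 0.0, -0.0117] [-43.8, -2.1, 0.9] 1.0
[0.0005, 0.0, -0.0117] [-43.8, -2.7, 0.9] 1.0
[0.0005, 0.0, -0.0117] [-43.8, -3.2, 0.9] 1.0
[0.0005, 0.0, -0.0117] [-43.7, -3.7, 0.9] 1.0
[0.0005, 0.0, -0.0117] [-43.7, -4.2, 0.9] 1.0
[0.0005, 0.0, -0.0117] [-43.6, -4.7, 0.9] 1.0
dist 0.3950244387730839 turn [ 0.00437088  0.00014127 -0.10493895]
```

View pics/c8.png

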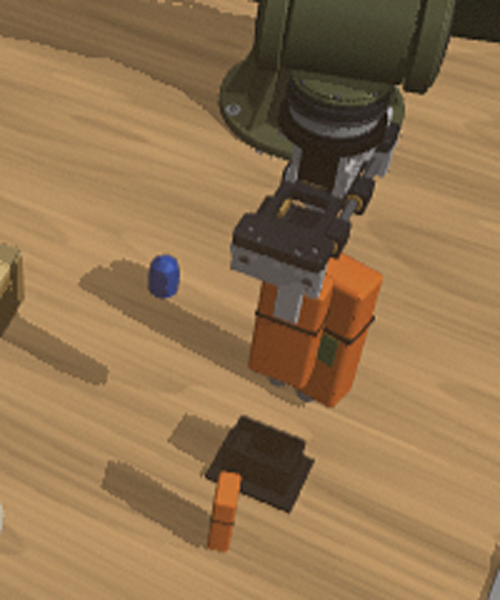

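View pics/w7.png

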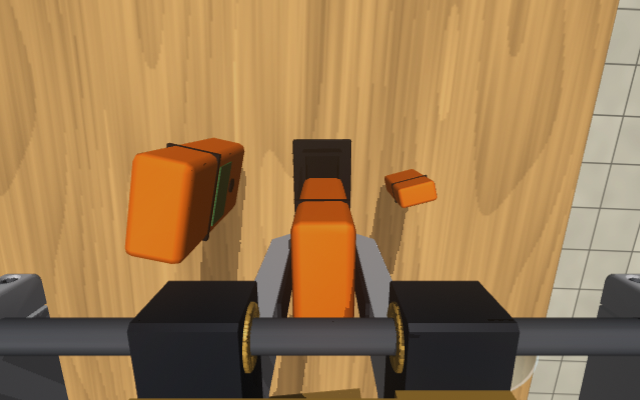

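Run:
```python
from h import *
d=load('w7')
M=R.from_euler('z',.043);o=np.array([.5811,.1945,.1585])
P=[o+M.apply(p) for p in ([-.015,.027,.118],[.015,.027,.118],[-.015,.027,0],[.015,.027,0],[-.015,-.027,.118],[.015,-.027,.118])]
print(proj(d,P).round(1))
cv2.imwrite('pics/c9.png',cv2.resize(d['frame'][160:330,270:380],None,fx=5,fy=5,interpolation=cv2.INTER_CUBIC)[:600])
```

```text
[[288.2 224. ]
 [357.3 223.9]
 [302.5 176.5]
 [341.7 176.5]
 [291.1 332.9]
 [354.5 332.7]]
```

View pics/c9.png

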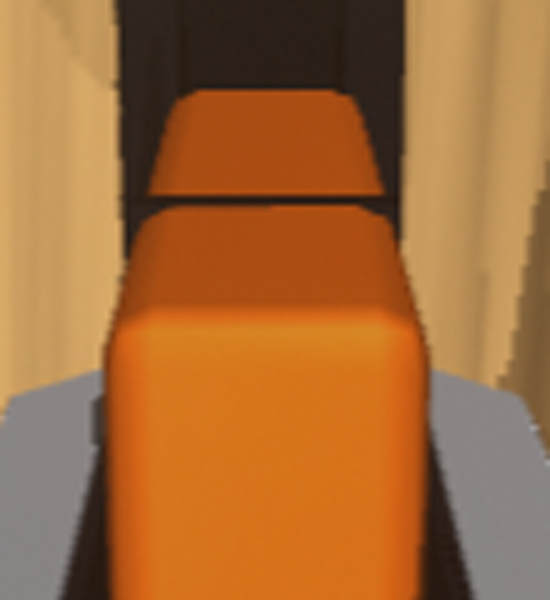

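Emit:
carry_out(deltas=[[[0.001, 0, -0.012, -30, 0, 1, -1], [0.001, 0, -0.013, -45, -1, 1, -1], [0.001, 0, -0.013, -50, -2, 1, -1], [0.001, 0, -0.013, -55, -2, 1, -1], [0, 0, -0.013, -55, -3, 1, -1], [0, 0, -0.013, -55, -4, 1, -1], [0, 0, -0.013, -48, -4, 1, -1], [0, 0, -0.013, -32, -4, 1, -1], [0, 0, 0, -14, -1, 0, -1], [0, 0, 0, 0, 0, 0, -1]]])

```text
time: 15.6
ee_pos: [0.5949, -0.201, 0.3221]
ee_rot: [-3.131, -0.004, 1.722]
force: [0.0, 0.3, -2.0]
gripper_width: 0.0298
```

Run:
```python
from h import *
s=r.sense(); print(s['ee_pos'],s['ee_rot'],s['force'],s['torque'],s['gripper_width'])
d=snap('scene','s8');snap('wrist','w8')
f=d['frame'];cv2.imwrite('pics/c10.png',cv2.resize(f[60:220,180:340],None,fx=3.7,fy=3.7,interpolation=cv2.INTER_CUBIC))
plan([.5926,-.2005,.30],.148,n=4)
```

```text
[ 0.59486384 -0.20104199  0.32206226] [-3.13128329 -0.00360829  1.72171029] [ 0.04811399  0.29659831 -2.02263092] [-0.10813577  0.01194849 -0.052507  ] 0.029769078152257447
[-0.0025, -0.0009, 0.0011] [-0.1, -0.6, 5.6] 1.0
[-0.0025, -0.0009, 0.0011] [-0.1, -0.6, 5.6] 1.0
[-0.0025, -0.0009, 0.0011] [-0.1, -0.6, 5.6] 1.0
[-0.0025, -0.0009, 0.0011] [-0.1, -0.6, 5.6] 1.0
dist 0.02253051961907756 turn [-0.00995199 -0.00347628  0.00448663]
```

View pics/c10.png

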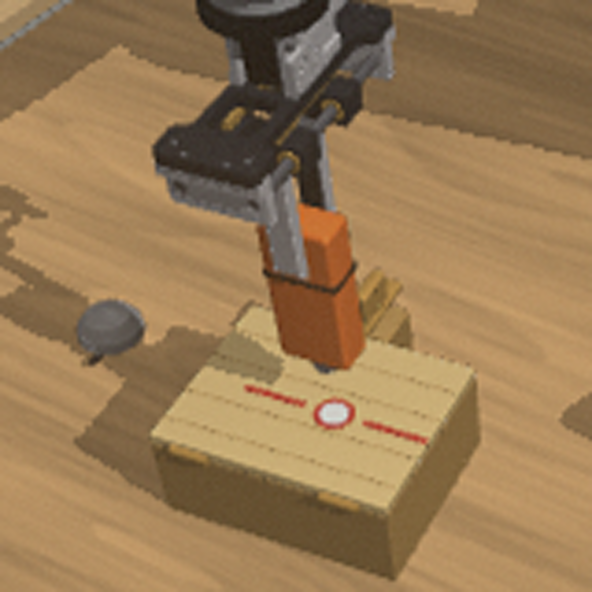

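View pics/w8.png

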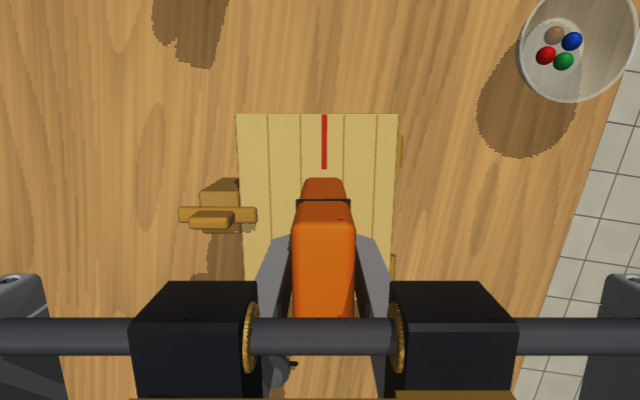

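Emit:
carry_out(deltas=[[[-0.005, -0.002, 0.002, 0, -1, 4, -1], [-0.005, -0.002, 0.002, 0, -1, 7, -1], [0, 0, 0, 0, -0.5, 7, -1], [0, 0, 0, 0, 0, 7, -1], [0, 0, 0, 0, 0, 5, -1], [0, 0, 0, 0, 0, 3, -1], [0, 0, 0, 0, 0, 0, -1], [0, 0, 0, 0, 0, 0, -1], [0, 0, 0, 0, 0, 0, -1], [0, 0, 0, 0, 0, 0, -1]]])

```text
time: 16.95
ee_pos: [0.5927, -0.1975, 0.2875]
ee_rot: [3.14, 0.001, 1.722]
force: [-0.0, 0.7, -1.7]
gripper_width: 0.0297
```

Run:
```python
from h import *
s=r.sense(); print(s['ee_pos'],s['ee_rot'],s['force'],s['torque'],s['gripper_width'])
d=snap('scene','s9');snap('wrist','w9');t=snap('top','t9')
f=d['frame'];cv2.imwrite('pics/c11.png',cv2.resize(f[110:200,220:310],None,fx=6.5,fy=6.5,interpolation=cv2.INTER_CUBIC))
z=s['ee_pos'][2]-.1943
print('foot tip pred scene px',proj(d,[[*s['ee_pos'][:2],z]]),'ring px pred by wrist',proj(d,[[.5926,-.2005,.08]]))
plan([.5926,-.2005,.2693],.148,n=4)
```

```text
[ 0.592704   -0.19752312  0.2875029 ] [3.14031018e+00 8.44221975e-04 1.72198082e+00] [-0.02929934  0.70908571 -1.71424097] [-0.01078129  0.00714749 -0.00920928] 0.02966108461261983
foot tip pred scene px [[269.83695787 167.92829763]] ring px pred by wrist [[269.52015888 171.00461589]]
[0.0003, 0.0002, 0.0008] [-0.7, -0.1, 4.5] 1.0
[0.0003, 0.0002, 0.0008] [-0.7, -0.1, 4.5] 1.0
[0.0003, 0.0002, 0.0008] [-0.7, -0.1, 4.5] 1.0
[0.0003, 0.0002, 0.0008] [-0.7, -0.1, 4.5] 1.0
dist 0.018370766974475518 turn [0.00116976 0.000764   0.00325001]
```

View pics/c11.png

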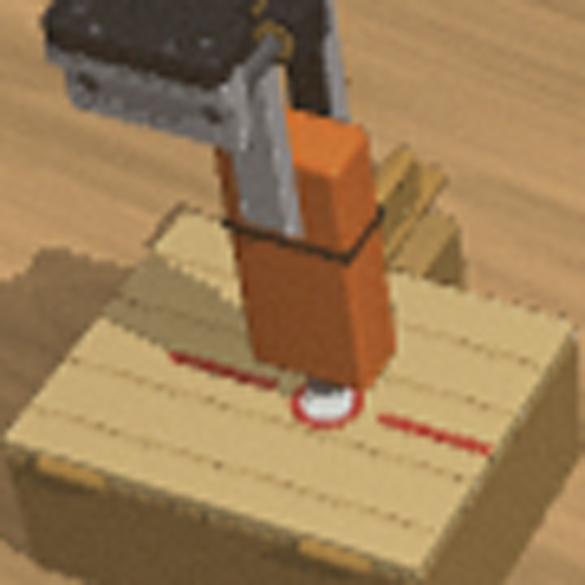

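View pics/w9.png

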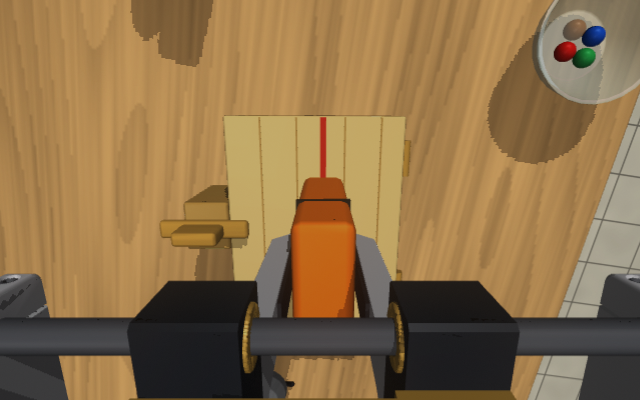

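Emit:
carry_out(deltas=[[[0, 0, 0.002, -1.5, 0, 3, -1], [0, 0, 0.001, -1, 0, 3, -1], [0, 0, 0, -0.3, 0, 2, -1], [0, 0, 0, 0, 0, 1, -1], [0, 0, 0, 0, 0, 0, -1], [0, 0, 0, 0, 0, 0, -1], [0, 0, 0, 0, 0, 0, -1], [0, 0, 0, 0, 0, 0, -1], [0, 0, 0, 0, 0, 0, -1], [0, 0, 0, 0, 0, 0, -1]]])

```text
time: 18.35
ee_pos: [0.5931, -0.2005, 0.2778]
ee_rot: [3.14, 0.001, 1.719]
force: [-0.7, -1.0, -1.9]
gripper_width: 0.0295
```

Run:
```python
from h import *
s=r.sense(); print(s['ee_pos'],s['ee_rot'],s['force'],s['torque'],s['gripper_width'])
d=snap('scene','s10')
f=d['frame'];cv2.imwrite('pics/c12.png',cv2.resize(f[155:185,250:290],None,fx=18,fy=18,interpolation=cv2.INTER_CUBIC))
z=s['ee_pos'][2]-.1943
print('foot tip pred scene px',proj(d,[[*s['ee_pos'][:2],z]]),'ring px pred by wrist',proj(d,[[.5926,-.2005,.08]]))
plan([.5926,-.2005,.2693],.148,n=4)
```

```text
[ 0.59314373 -0.20047883  0.27779541] [3.14038810e+00 7.39172808e-04 1.71881294e+00] [-0.70073359 -0.97956564 -1.86383544] [-0.0999392   0.06066968 -0.01649687] 0.02950949243810143
foot tip pred scene px [[269.25643596 170.21110796]] ring px pred by wrist [[269.52015888 171.00461589]]
[0.0003, 0.0002, 0.0] [0.0, -0.1, 2.1] 1.0
[0.0003, 0.0002, 0.0] [0.0, -0.1, 2.1] 1.0
[0.0003, 0.0002, 0.0] [0.0, -0.1, 2.1] 1.0
[0.0003, 0.0002, 0.0] [0.0, -0.1, 2.1] 1.0
dist 0.00848028188873858 turn [1.13501096e-03 7.63871288e-04 1.54667566e-05]
```

View pics/c12.png

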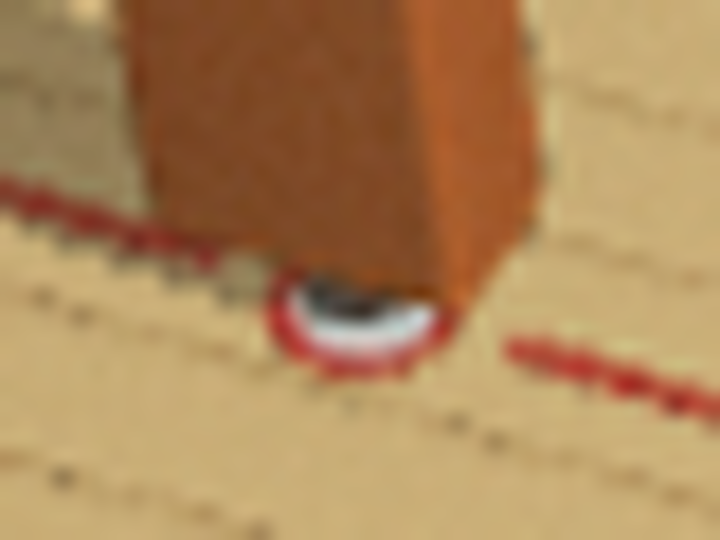

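Run:
```python
from h import *
d=load('s10');f=d['frame']
M=R.from_euler('z',.148);o=np.array([.59314,-.20048,.2778-.1803])
L=[[.015,.027,0],[.015,-.027,0],[-.015,.027,0],[.015,.027,.118],[-.015,.027,.118],[.015,-.027,.118]]
print(proj(d,[o+M.apply(p) for p in L]).round(1))
print('crop px', ((proj(d,[o+M.apply(p) for p in L])-[240,120])*11).round(0).tolist())
cv2.imwrite('pics/c13.png',cv2.resize(f[120:180,240:300],None,fx=11,fy=11,interpolation=cv2.INTER_CUBIC)[:600])
```

```text
[[275.2 173. ]
 [256.9 167.5]
 [280.3 165.4]
 [270.  138.6]
 [275.7 131. ]
 [250.3 133.1]]
crop px [[387.0, 583.0], [186.0, 523.0], [444.0, 500.0], [330.0, 205.0], [393.0, 121.0], [114.0, 144.0]]
```

View pics/c13.png

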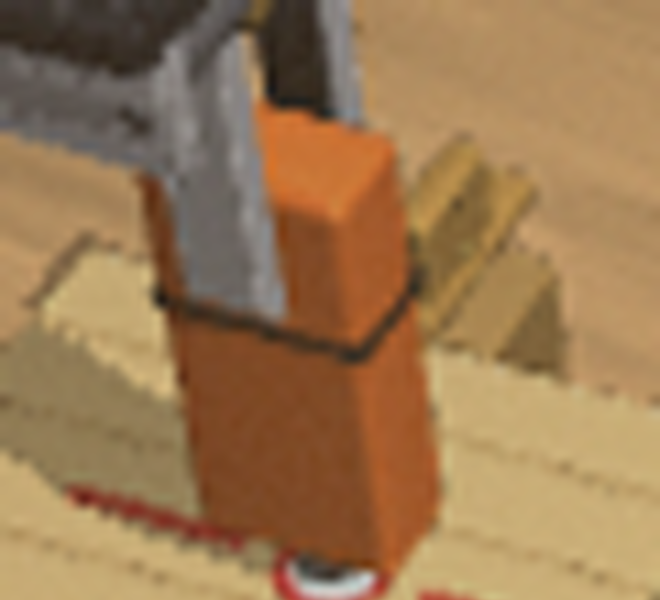

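Emit:
carry_out(deltas=[[[0, 0, 0, 0, 0, 1.5, -1], [0, 0, 0, 0, 0, 1.5, -1], [0, 0, 0, 0, 0, 1, -1], [0, 0, 0, 0, 0, 0.5, -1], [0, 0, 0, 0, 0, 0, -1], [0, 0, 0, 0, 0, 0, -1], [0, 0, 0, 0, 0, 0, -1], [0, 0, 0, 0, 0, 0, -1], [0, 0, 0, 0, 0, 0, -1], [0, 0, 0, 0, 0, 0, -1]]])

```text
time: 19.65
ee_pos: [0.5931, -0.2005, 0.2736]
ee_rot: [3.14, 0.001, 1.719]
force: [-1.0, 0.7, 0.1]
gripper_width: 0.03
```

Run:
```python
from h import *
s=r.sense(); print(s['ee_pos'],s['ee_rot'],s['force'],s['torque'],s['gripper_width'])
d=snap('scene','s11')
f=d['frame'];cv2.imwrite('pics/c14.png',cv2.resize(f[155:185,250:290],None,fx=18,fy=18,interpolation=cv2.INTER_CUBIC))
```

```text
[ 0.59314856 -0.20046667  0.27356937] [3.14004880e+00 9.91222744e-04 1.71883390e+00] [-0.96975514  0.6895963   0.12623856] [ 0.00932976  0.31167931 -0.06126172] 0.030018133705500348
```

View pics/c14.png

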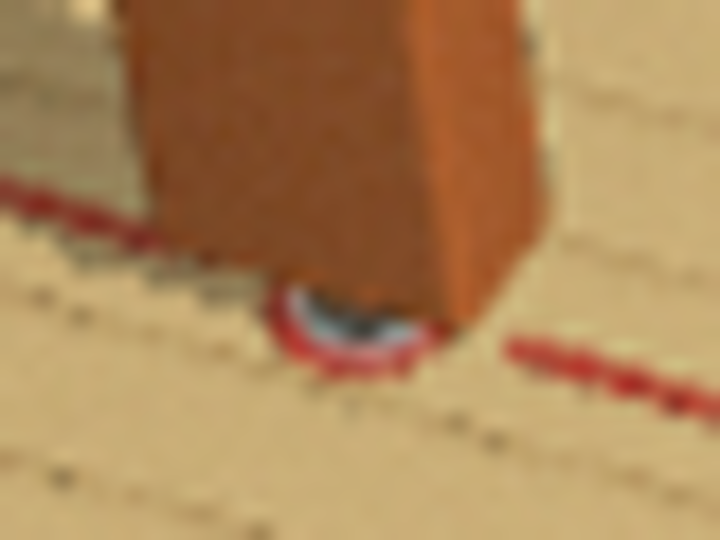

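Contact came at the predicted height and the foot is centred in the ring: its bottom is near crop (358,340) and the ring bottom near (355,375). Next I'll press to half-way.

Emit:
carry_out(deltas=[[[0, 0, 0, 0, 0, 1, -1], [0, 0, 0, 0, 0, 1, -1], [0, 0, 0, 0, 0, 1, -1], [0, 0, 0, 0, 0, 0.5, -1], [0, 0, 0, 0, 0, 0, -1], [0, 0, 0, 0, 0, 0, -1], [0, 0, 0, 0, 0, 0, -1], [0, 0, 0, 0, 0, 0, -1], [0, 0, 0, 0, 0, 0, -1], [0, 0, 0, 0, 0, 0, -1]]])

```text
time: 20.95
ee_pos: [0.5931, -0.2005, 0.2704]
ee_rot: [3.14, 0.001, 1.719]
force: [-2.8, 0.6, 2.3]
gripper_width: 0.0301
```

Run:
```python
from h import *
for i in range(3):
    s=r.sense(); print(s['ee_pos'],s['ee_rot'],s['force'],s['torque'],s['gripper_width'])
    d=snap('scene','s12')
f=d['frame'];cv2.imwrite('pics/c15.png',cv2.resize(f[105:195,215:305],None,fx=6.5,fy=6.5,interpolation=cv2.INTER_CUBIC))
snap('wrist','w12')
```

```text
[ 0.59312616 -0.20047937  0.27044914] [3.13971628e+00 1.25817299e-03 1.71883735e+00] [-2.821253    0.57040654  2.32228312] [ 0.12077198  0.51770162 -0.02235392] 0.03007981135665443
[ 0.59311366 -0.20048056  0.27041923] [3.13978668e+00 1.23230105e-03 1.71881660e+00] [-2.11779501  0.43697149  1.14010086] [0.10656493 0.49086727 0.02717337] 0.02996739642010053
[ 0.59311727 -0.20046925  0.27043535] [3.13976963e+00 1.26969539e-03 1.71882583e+00] [-2.33071817  0.03694116  2.84954698] [ 0.07870276  0.52030529 -0.04048664] 0.02970737851759819
```

View pics/c15.png

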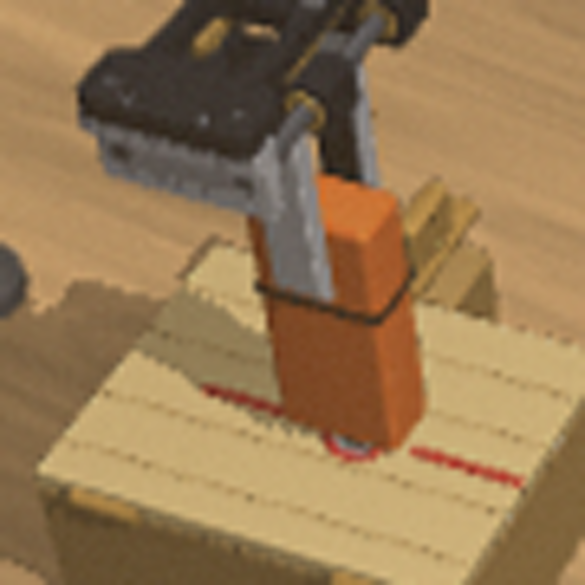

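View pics/w12.png

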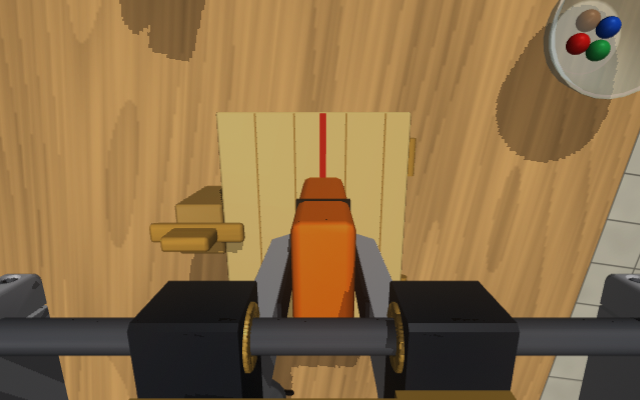

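Emit:
carry_out(deltas=[[[0, 0, 0, 0, -0.2, 0.6, -1], [0, 0, 0, 0, -0.2, 0.5, -1], [0, 0, 0, 0, 0, 0, -1], [0, 0, 0, 0, 0, 0, -1], [0, 0, 0, 0, 0, 0, -1], [0, 0, 0, 0, 0, 0, -1], [0, 0, 0, 0, 0, 0, -1], [0, 0, 0, 0, 0, 0, -1], [0, 0, 0, 0, 0, 0, -1], [0, 0, 0, 0, 0, 0, -1]]])

```text
time: 22.4
ee_pos: [0.5929, -0.2005, 0.2695]
ee_rot: [3.139, 0.001, 1.719]
force: [-0.8, 0.1, 2.4]
gripper_width: 0.0298
```

Run:
```python
from h import *
F=[]
for i in range(6):
    s=r.sense(); F.append(s['force']); d=snap('scene','s13')
print(s['ee_pos'],s['ee_rot'],np.mean(F,0),s['torque'],s['gripper_width'],s['time'])
t=snap('top','t13')
f=d['frame'];cv2.imwrite('pics/c16.png',cv2.resize(f[155:185,250:290],None,fx=18,fy=18,interpolation=cv2.INTER_CUBIC))
```

```text
[ 0.59290914 -0.2004818   0.26957227] [3.13875271e+00 1.49556837e-03 1.71888279e+00] [-1.13679733  0.52102405  2.5961503 ] [ 0.1559254   0.41183599 -0.02952673] 0.02982187614370739 22.65
```

View pics/c16.png

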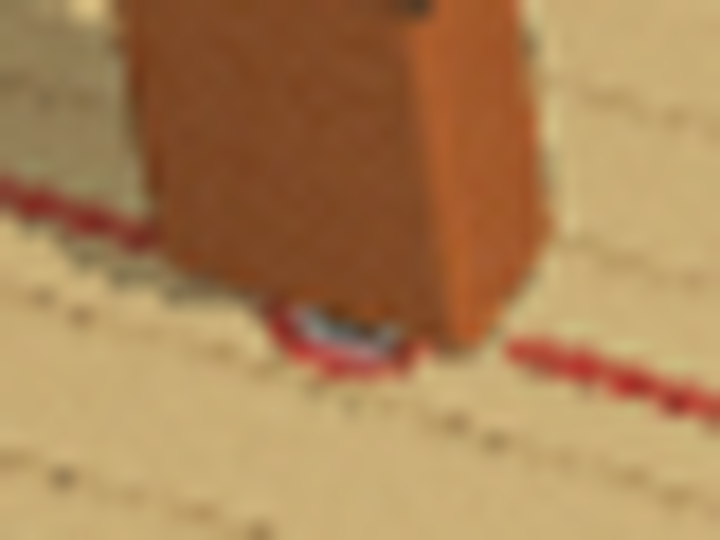

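View pics/t13.png

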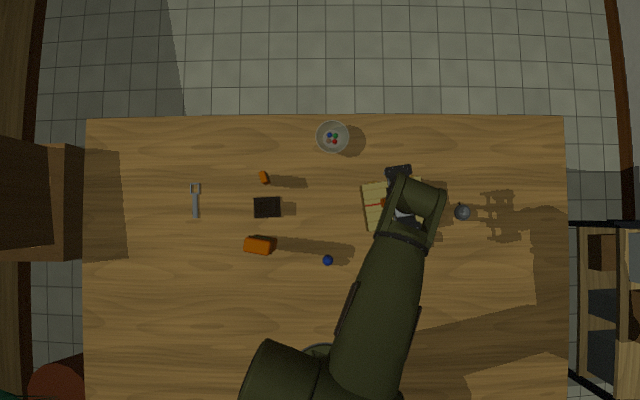

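Run:
```python
from h import *
print(r.close_job())
```

```text
the job is handed in; nothing more can be done
None
```

I turned the turnbutton and lifted the meter. I handed the job in at about 22.7 s, while holding the meter on the ring.

- **Turnbutton:** I turned it counter-clockwise until the stop resisted at about 0.3 N m. In the check picture the bar lies across the lid edge. It reads about 0.01 to 0.02 rad off the box's x axis, which is within what I can measure.
- **Meter:** I took the one from the black cradle, not the larger or smaller look-alike. It is gripped across its thickness at 15 N, tilted about 0.003 rad and turned to the stripe within about 0.01 rad.
- **Position on the ring:** The tool is within about 0.5 mm of the ring centre as the wrist camera saw it, and the scene camera shows the foot inside the ring. An earlier scene reading, taken with the foot still above the lid, suggested 3 to 4 mm off. Once the foot touched, that fell to about 1 mm, so I did not correct it.
- **Press:** The foot is in about 4.4 mm by force (about 4.5 N) and 4.7 mm by height, so close to half-way. About 1 N of sideways force remained on the tool.
- **Rest of the scene:** The lid looked shut. The bell, opener, cap and bowl appeared where they started in the last top view.
- **Disagreement between cameras:** The top camera put the ring about 4 mm from where the wrist camera did. I trusted the wrist camera, because the measured pivot position and the box dimensions gave the same spot.

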